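Pop open the orange router-bit case

ROBOT

A 6-joint arm with a two-finger parallel gripper is mounted at the origin on the work surface. World frame = base frame: x ahead of the robot, y to its left, z up, the work surface at z = 0. Lengths are in m, angles in rad, forces in N, time in s.
With the tool pointing down it reaches from about 0.35 to 0.975 m from the base axis. Payload 4.9 kg.
Tool frame: the origin (TCP) lies midway between the tips of the shut fingers; the grasp point (between the pads) lies 19 mm behind it; z points along the fingers, y is the line along which they close (so a half turn about z gives the same grasp; the last joint's range is limited). The gripper opens to 85 mm and grips with 20 to 120 N. Pads are 22 mm wide; open, the fingers measure 114 mm over their backs; the gripper's body (76 mm by 85 mm) begins 54 mm behind the grasp point. The pads swing forward as they close: fully open they stand 13 mm farther back than shut.
Start: joints at [-1.461, 0.053, 1.613, -0, 1.476, -0.119], TCP at [0.142, -0.609, 0.231] pointing down, gripper open.
Joint ranges: [-3.01, 3.01], [-1.01, 2.22], [0.06, 2.58], [-1.02, 4.17], [0.09, 2.62], [-3.14, 3.14]. Speed limits (rad/s): [2.57, 2.57, 3.14, 3.14, 3.14, 3.14].

INTERFACE

Orientations are given as a rotation vector (axis times angle).
In Python, from station import ctrl, optics, job gives the robot as it stands.
- The arm moves only by the shell command python3 -m jog 'ROWS' [OPENING] [FORCE]. ROWS is JSON, a list of rows, each a list of 2 entries, a list of its own where there are three numbers: the shift along the tool's x, y, z in m, then the turn, a rotation vector about the tool's x, y, z in rad. A call has 1 to 5 rows; each row is the pose to reach, as a shift and turn from the pose commanded when the call began, along the tool's axes at that moment; what a row does not reach only later rows make up. A row lasts 1/10 s, in which the tool goes at most 50 mm and 8.59 degrees, less where a joint would pass 70% of its speed; a pose out of reach is approached as far as the arm can. A call with a gripper value outside its range is refused whole. OPENING is the opening, from 0 (shut) to 1 (fully open), set as the call begins (- or left out, the last holds). The fingers move at their own pace and stop on an object; FORCE is the grip in N (left out, the last holds). Time passes only in rows, so rows that repeat a pose let the fingers close. It gives the time, the measured TCP pose, the force, the opening and the grip force at its end, in the units of the state.
- ctrl.get_obs(): the state, without advancing time (a new reading comes with each control period).
- optics.get_image(name): name is "scene" or "side" or "wrist"; returns a dict with "image" (420x560x3 uint8, blue, green, red), "fx", "fy", "cx", "cy" (pixels), "rvec" (rotation vector, rad) and "tvec" (3), from world to camera coordinates, as OpenCV has them; the wrist camera has in their place "mount" (4x4, takes a point from camera to tool coordinates, whose origin is the TCP and whose axes are the flange's). Camera axes: x right, y down, z forward; pixel columns grow to the right and rows downward; lengths in m; the calibration is good to about 2 mm. A picture is of the moment at which its call begins: read the wrist's pose just before it. There is no depth.
- job.finish_job(): hands the job in; it is judged then, once.
The state is a dict: "t": time; "q": joint angles; "dq": joint speeds; "effort": joint torques, N m; "tool_pos": TCP position; "tool_rot": TCP orientation; "contact_force": force on the tool from outside, world axes, zero at the start; "wrist_torque": the same for the moment, N m; "opening": finger opening in m; "grip_force": force on a finger pad.
Only numpy, scipy, OpenCV 4.12 (cv2) and the standard library are available. Lean on these libraries where they do the work, as an engineer would, in place of code of your own. Each camera call takes 0.05 s, during which the arm holds its last target. There are 200 camera calls.

TASK

Open the router-bit case that has the orange tab: press its orange release tab down with a fingertip and let the lid spring up by itself, then gently push the lid over until it is fully open and rests back on its stop, and let go. Only press and push: do not pinch or lift anything, leave the case standing where it is, and leave the shut blue case, the glue bottle, the wrench and the clamp alone.

Things in the scene. Friction and masses are not known exactly. Their poses are not given: they have to be found in the camera images.
- orange_case: the orange case (orange rectangle on its lid and orange release tab): a black router-bit case standing loose on the bench, 2.2 kg, 130 mm deep (x) by 160 mm wide (y), 50 mm high with the lid shut. Origin: centre of its underside, on the bench. Its own z is up; its own -x side is the front with the release tab, the hinge runs along y at the top of its back (+x) side. Heading differs from start to start.
- orange_lid (a joint): angle of the lid of the orange case, rad: 0 shut and latched, about 0.95 where the spring leaves it after release, 1.85 fully open against its stop, leaning 16 degrees past upright (it rests there by its own weight; short of upright, 1.57, it falls back to 0.95). The lid is a stiff 8 mm plate, 132 mm from hinge to front edge, 160 mm wide, about 0.15 kg, lightly damped: about 0.5 N at the front edge, square to the lid, moves it on.
- orange_tab (a joint): angle of the release tab of the orange case, rad: 0 at rest, latch frees the lid at about 0.13, 0.3 pressed fully down (stop). Sprung: 2.5 N at the pad's middle starts it, about 5 N brings it fully down; it returns when let go.
- orange_pad (a point): middle of the top face of the orange press pad of that tab: a level plate 40 mm wide, 42 mm front to back, top 36 mm above the bench, 100 mm in front (-x of the case) of the case's centre. It is pressed straight down and sinks about 10 mm here. The tab's upright latch, with its hook rising to 56 mm above the bench, stands 22 mm behind this point.
- orange_lid_edge (a point): middle of the front edge of the lid of the orange case (orange rectangle on its lid and orange release tab), half-way through its thickness; moves with the lid (67 mm in front of the case's centre and 46 mm above the bench when shut, about 153 mm above the bench after release, about 173 mm fully open).
- orange_hinge (a point): point on the hinge axis of that lid, in the middle of its width: 65 mm behind the case's centre, 46 mm above the bench.
- blue_case: the blue case (blue rectangle on its lid and blue release tab): a black router-bit case standing loose on the bench, 2.2 kg, 130 mm deep (x) by 160 mm wide (y), 50 mm high with the lid shut. Origin: centre of its underside, on the bench. Its own z is up; its own -x side is the front with the release tab, the hinge runs along y at the top of its back (+x) side. Heading differs from start to start.
- blue_lid (a joint): angle of the lid of the blue case, rad: 0 shut and latched, about 0.95 where the spring leaves it after release, 1.85 fully open against its stop, leaning 16 degrees past upright (it rests there by its own weight; short of upright, 1.57, it falls back to 0.95). The lid is a stiff 8 mm plate, 132 mm from hinge to front edge, 160 mm wide, about 0.15 kg, lightly damped: about 0.5 N at the front edge, square to the lid, moves it on.
- blue_tab (a joint): angle of the release tab of the blue case, rad: 0 at rest, latch frees the lid at about 0.13, 0.3 pressed fully down (stop). Sprung: 2.5 N at the pad's middle starts it, about 5 N brings it fully down; it returns when let go.
- blue_pad (a point): middle of the top face of the blue press pad of that tab: a level plate 40 mm wide, 42 mm front to back, top 36 mm above the bench, 100 mm in front (-x of the case) of the case's centre. It is pressed straight down and sinks about 10 mm here. The tab's upright latch, with its hook rising to 56 mm above the bench, stands 22 mm behind this point.
- glue_mid (a point): centre of a yellow glue bottle with an orange cap, 60 mm wide, 160 mm tall, standing loose behind the cases; this point is 80 mm above its foot.
- wrench_grip (a point): grip of a steel wrench, 200 mm long, lying loose on the bench to one side of the cases.
- clamp_mid (a point): middle of the steel bar of a bar clamp with two orange jaws and a wooden handle, 300 mm long, about 30 mm high, lying loose on the bench to one side of the cases; this point is 16 mm above the bench.
Mind the look-alikes: they are no part of the job. What is shaped like the orange_case but pink, purple or red is not meant.

How it is judged:
By the outcome, as a careful person would: the job done as asked, in the order asked, and still so for the second after the job is handed in, with the robot touching nothing.
It also fails if it takes over 51 s, if anything falls off the work surface, if the arm or the gripper's body presses on something with over 40 N, if the wrist force passes 120 N, or if a joint passes its speed limit or range.

## Working session

There is one attempt and no reset: what is moved stays moved. The work goes in short steps, Python scripts to look and compute and a shell command to move; the robot and the scene stay as the last step left them, time stands still between calls to the robot, and variables do not carry over. Pictures are saved under pics/ and viewed, at most 10 in all, crops included, and the job is handed in when it is done.

```bash
mkdir -p pics; ls; python3 - <<'E'
from station import ctrl, optics, job
import cv2
o=ctrl.get_obs();print({k:o[k] for k in("t","tool_pos","tool_rot","contact_force","opening")})
ims=[]
for n in("scene","side"):
    d=optics.get_image(n);cv2.imwrite(f"pics/{n}0.png",d["image"])
    print(n,d["fx"],d["fy"],d["cx"],d["cy"],d["rvec"],d["tvec"])
E
```

```text
pics
{'t': 0.0, 'tool_pos': array([ 0.14168994, -0.60807572,  0.23006742]), 'tool_rot': array([-3.11900222e+00, -3.58380991e-01, -3.50163938e-05]), 'contact_force': array([-0.2918035 , -0.09525088, -0.62286051]), 'opening': 0.08509644952998276}
scene 393.4386401935681 393.4386401935681 272.8270664687397 210.31288813219896 [ 0.91990665  2.4428574  -1.16861173] [ 0.43753329 -0.19203473  1.41324057]
side 437.46172214666603 437.46172214666603 279.01524648172636 214.13997166354545 [ 0.48398954 -2.7628009   1.07161907] [0.50883482 0.2142883  1.30858587]
```

View pics/scene0.png

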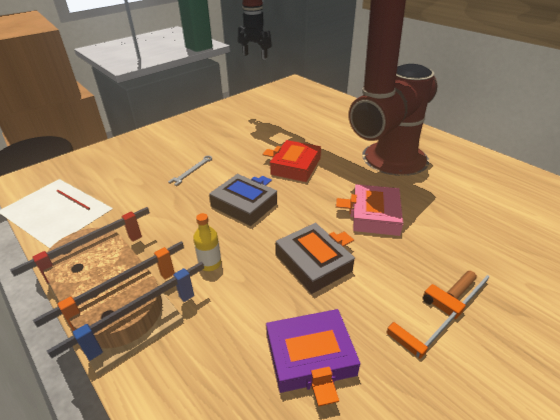

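View pics/side0.png

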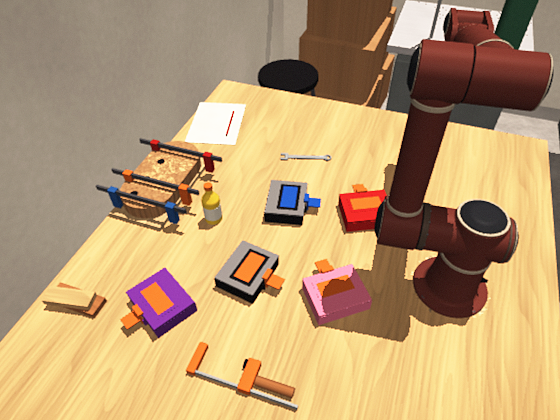

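Candidates in the scene image: black case with orange rectangle (315,250) and tab (342,239); purple (312,350), pink (378,210) and red (296,158) also have orange tabs. Only the black one fits the description; the side view shows it at (248,268) with its tab at (273,282). I'll confirm it in a crop and measure it.

```bash
cat > h.py <<'E'
import numpy as np, cv2
from station import ctrl, optics, job
from scipy.spatial.transform import Rotation as R
def ray(d,uv,z):
    Rm=R.from_rotvec(np.ravel(d["rvec"])).as_matrix();t=np.ravel(d["tvec"])
    c=-Rm.T@t;v=Rm.T@np.array([(uv[0]-d["cx"])/d["fx"],(uv[1]-d["cy"])/d["fy"],1])
    return c+v*(z-c[2])/v[2]
def proj(d,p):
    return cv2.projectPoints(np.array(p,float).reshape(-1,3),np.ravel(d["rvec"]).astype(float),np.ravel(d["tvec"]).astype(float),np.array([[d["fx"],0,d["cx"]],[0,d["fy"],d["cy"]],[0,0,1.]]),None)[0].reshape(-1,2)
def orange(im):
    h=cv2.cvtColor(im,cv2.COLOR_BGR2HSV);return cv2.inRange(h,(4,190,140),(16,255,255))
E
python3 - <<'E'
from h import *
crops=[]
for n,(x0,y0,x1,y1) in(("scene",(270,215,365,295)),("side",(210,235,290,305))):
    d=optics.get_image(n);im=d["image"];m=orange(im)
    k=np.zeros_like(m);k[y0:y1,x0:x1]=m[y0:y1,x0:x1]
    for c in cv2.findContours(k,0,1)[0]:
        a=cv2.contourArea(c)
        if a<20: continue
        q=np.array([ray(d,p[0],.05)[:2] for p in c],np.float32)
        r=cv2.minAreaRect(q);M=cv2.moments(c);uv=(M["m10"]/a,M["m01"]/a)
        print(n,a,np.round(uv,1),"z50",np.round(r[0],4),np.round(r[1],4),round(r[2],1),"z36 cen",np.round(ray(d,uv,.036)[:2],4),"angle")
    # dark/grey lid outline
    s=im[y0:y1,x0:x1];v=np.hstack([s,cv2.cvtColor(m[y0:y1,x0:x1],8)])
    crops.append(cv2.resize(v,(760,290),interpolation=cv2.INTER_NEAREST))
cv2.imwrite("pics/c1.png",np.vstack(crops))
E
```

```text
scene 523.0 [316.9 247.1] z50 [0.574  0.1676] [0.1001 0.0505] 81.8 z36 cen [0.5639 0.1601] angle
scene 146.5 [341.7 237.7] z50 [0.5007 0.1848] [0.0523 0.0404] 82.6 z36 cen [0.4898 0.1789] angle
side 196.5 [272.9 279.4] z50 [0.493  0.1868] [0.0458 0.0692] 67.1 z36 cen [0.4953 0.1787] angle
side 461.5 [249.  266.7] z50 [0.5747 0.1674] [0.1029 0.0527] 81.9 z36 cen [0.5794 0.16  ] angle
```

View pics/c1.png

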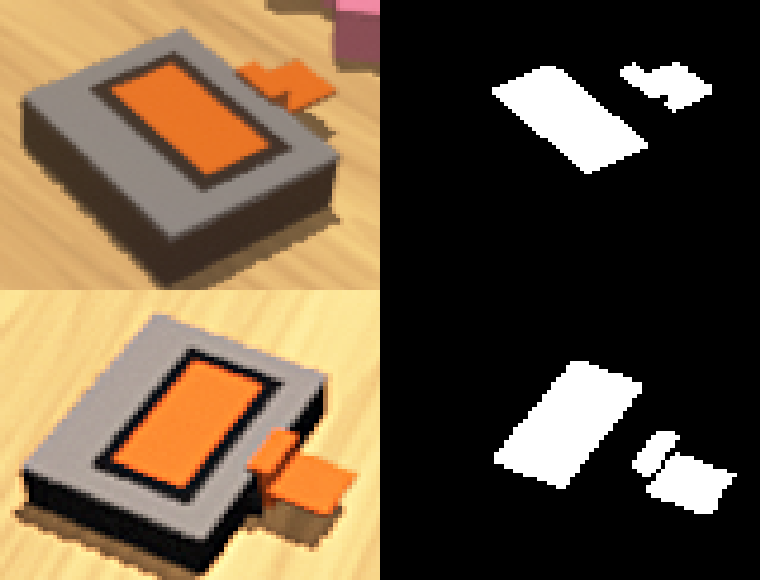

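The crop confirms it: black case, orange rectangle, and an orange tab with an upright hook. The front faces the robot, with case x at about -8°. Next I'll refine the centre and write a move calculator.

```bash
cat >> h.py <<'E'
PSI=np.deg2rad(-8.15);EX=np.array([np.cos(PSI),np.sin(PSI),0]);EY=np.array([-np.sin(PSI),np.cos(PSI),0]);EZ=np.array([0,0,1.])
def goal(C,cx,cy,z,tilt):
    """shift/turn in current tool axes to reach case-frame point, tool x=case x, tilted tip-forward"""
    o=ctrl.get_obs();Rt=R.from_rotvec(o["tool_rot"])
    G=R.from_matrix(np.column_stack([EX,-EY,-EZ]))*R.from_rotvec([0,tilt,0])
    p=np.array([C[0],C[1],0])+cx*EX+cy*EY+z*EZ
    print("shift",np.round(Rt.inv().apply(p-o["tool_pos"]),4),"turn",np.round((Rt.inv()*G).as_rotvec(),4),"goal",np.round(p,3))
def now(C):
    o=ctrl.get_obs();r=o["tool_pos"]-np.array([C[0],C[1],0])
    print("t",o["t"],"case-frame tip",np.round([r@EX,r@EY,r[2]],4),"F",np.round(o["contact_force"],2),"q",np.round(o["q"],2),"op",round(o["opening"],3))
E
python3 - <<'E'
from h import *
rc=np.array([.5743,.1675,0])
for n,(x0,y0,x1,y1) in(("scene",(270,215,365,295)),("side",(210,235,290,305))):
    d=optics.get_image(n);im=d["image"]
    hsv=cv2.cvtColor(im,cv2.COLOR_BGR2HSV)
    g=cv2.inRange(hsv,(0,0,85),(180,60,190));k=np.zeros_like(g);k[y0:y1,x0:x1]=g[y0:y1,x0:x1]
    c=max(cv2.findContours(k,0,1)[0],key=cv2.contourArea)
    q=np.array([ray(d,p[0],.05) for p in c])-rc
    u,v=q@EX,q@EY
    print(n,"lid u",np.percentile(u,[0,3,97,100]).round(4),"v",np.percentile(v,[0,3,97,100]).round(4),cv2.minAreaRect(np.c_[u,v].astype(np.float32)))
    m=orange(im);k[:]=0;k[y0:y1,x0:x1]=m[y0:y1,x0:x1]
    ys,xs=np.nonzero(k);q=np.array([ray(d,p,.036) for p in zip(xs,ys)])-rc
    u,v=q@EX,q@EY;s=u<-.075
    print("pad front u",np.percentile(u[s],[0,2]).round(4),"v range",np.percentile(v[s],[2,50,98]).round(4))
E
```

```text
scene lid u [-0.0555 -0.054   0.0759  0.0763] v [-0.0765 -0.0761  0.0835  0.0849] ((0.010472457855939865, 0.00410807877779007), (0.13146565854549408, 0.16117842495441437), 0.22840508818626404)
pad front u [-0.1062 -0.1053] v range [-0.0268  0.0008  0.0211]
side lid u [-0.0586 -0.0577  0.0709  0.0713] v [-0.0761 -0.0757  0.0817  0.0831] ((0.006481505930423737, 0.0033747628331184387), (0.12939774990081787, 0.15892958641052246), 0.40789276361465454)
pad front u [-0.1108 -0.1089] v range [-0.0166  0.0028  0.0212]
```

```bash
echo 'C=(.5851,.169)' >> h.py; python3 -c "
from h import *
goal(C,-.125,0,.23,0.25);goal(C,-.125,0,.23,0);now(C)"
```

```text
shift [ 0.4917 -0.702   0.0014] turn [-0.0471  0.2471  0.369 ] goal [0.461 0.187 0.23 ]
shift [ 0.4917 -0.702   0.0014] turn [-0.0007  0.      0.371 ] goal [0.461 0.187 0.23 ]
t 0.3 case-frame tip [-0.3287 -0.8325  0.2309] F [ 0.26 -0.28 -0.2 ] q [-1.46  0.05  1.61  0.    1.48 -0.12] op 0.086
```

```bash
python3 -m jog '[[[0.355,-0.287,0],[0,0,0]],[[0.355,-0.287,0],[0,0,0]],[[0.355,-0.287,0],[0,0,0]],[[0.355,-0.287,0],[0,0,0]],[[0.355,-0.287,0],[0,0,0]]]' 0; python3 -c "
from h import *
goal(C,-.125,0,.23,0.25);now(C)"
```

```text
t: 0.8
tool_pos: [0.2963, -0.4099, 0.2313]
tool_rot: [3.121, 0.358, 0.001]
contact_force: [0.8, 0.3, 0.0]
opening: 0.0122
grip_force: 0.0
shift [ 0.2957 -0.5438  0.0012] turn [-0.046   0.2468  0.3684] goal [0.461 0.187 0.23 ]
t 0.8 case-frame tip [-0.2039 -0.614   0.2313] F [0.77 0.29 0.04] q [-1.09 -0.24  1.89  0.    1.49  0.25] op 0.012
```

```bash
python3 -m jog '[[[0.296,-0.544,0],[-0.046,0.247,0.368]],[[0.296,-0.544,0],[-0.046,0.247,0.368]],[[0.296,-0.544,0],[-0.046,0.247,0.368]],[[0.296,-0.544,0],[-0.046,0.247,0.368]],[[0.296,-0.544,0],[-0.046,0.247,0.368]]]'; python3 -c "
from h import *
goal(C,-.125,0,.23,0.25);now(C)"
```

```text
t: 1.3
tool_pos: [0.3616, -0.1691, 0.2312]
tool_rot: [3.091, -0.222, 0.39]
contact_force: [1.0, -0.5, 1.0]
opening: 0.0001
grip_force: 0.0
shift [ 0.0461 -0.3664  0.013 ] turn [ 0.0006 -0.0013 -0.0012] goal [0.461 0.187 0.23 ]
t 1.3 case-frame tip [-0.1733 -0.3663  0.2312] F [ 1.02 -0.49  1.01] q [-0.72 -0.75  2.24  0.14  1.44  0.99] op 0.0
```

```bash
J='x'; python3 -m jog '[[[0.06,-0.15,0.015],[0,0,0]],[[0.06,-0.15,0.015],[0,0,0]],[[0.06,-0.15,0.015],[0,0,0]],[[0.046,-0.366,0.013],[0,0,0]],[[0.046,-0.366,0.013],[0,0,0]]]'; python3 -m jog '[[[0,-0.12,0],[0,0,0]],[[0,-0.12,0],[0,0,0]],[[0,-0.12,0],[0,0,0]]]'; python3 -c "
from h import *
goal(C,-.108,0,.08,0.25);now(C)"
```

```text
t: 1.8
tool_pos: [0.4482, 0.0603, 0.2312]
tool_rot: [3.092, -0.218, 0.39]
contact_force: [1.3, -0.5, -0.5]
opening: 0.0004
grip_force: 0.0
t: 2.1
tool_pos: [0.4646, 0.1809, 0.2311]
tool_rot: [3.094, -0.212, 0.388]
contact_force: [0.7, -0.5, 0.3]
opening: 0.0003
grip_force: 0.0
shift [-0.0247 -0.005   0.1496] turn [-0.0026  0.0003  0.0054] goal [0.478 0.184 0.08 ]
t 2.1 case-frame tip [-0.121  -0.0053  0.2311] F [ 0.68 -0.46  0.33] q [ 0.28 -0.41  2.03 -0.1   1.29  2.  ] op 0.0
```

```bash
python3 -m jog '[[[-0.025,-0.005,0.15],[0,0,0]],[[-0.025,-0.005,0.15],[0,0,0]],[[-0.025,-0.005,0.15],[0,0,0]],[[-0.025,-0.005,0.15],[0,0,0]]]'; python3 -c "
from h import *
goal(C,-.108,0,.045,0.25);now(C)
d=optics.get_image('side');im=d['image']
print(proj(d,[C[0],C[1],0]-.108*EX+.036*EZ))
cv2.imwrite('pics/s2.png',cv2.resize(im[200:340,180:360],(720,560)))"
```

```text
t: 2.5
tool_pos: [0.4725, 0.1787, 0.0709]
tool_rot: [3.09, -0.217, 0.364]
contact_force: [-0.6, -1.0, -0.4]
opening: -0.0001
grip_force: 0.0
shift [-0.0013 -0.0065  0.0263] turn [0.0055 0.0148 0.0026] goal [0.478 0.184 0.045]
t 2.5 case-frame tip [-0.1128 -0.0063  0.0709] F [-0.62 -0.95 -0.41] q [ 0.27 -0.21  2.16 -0.12  0.99  2.03] op -0.0
[[277.6481828  282.58419366]]
```

View pics/s2.png

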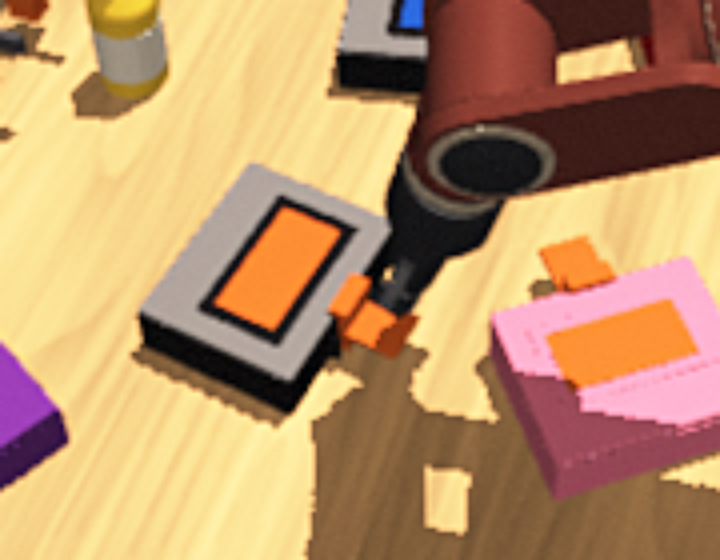

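```bash
python3 -m jog '[[[-0.001,-0.006,0.013],[0,0,0]],[[-0.001,-0.006,0.026],[0,0.015,0]],[[-0.001,-0.006,0.026],[0,0.015,0]],[[-0.001,-0.006,0.026],[0,0.015,0]]]'; python3 -c "
from h import *
goal(C,-.108,0,.029,0.25);now(C)"
```

```text
t: 2.95
tool_pos: [0.4862, 0.1858, 0.0568]
tool_rot: [3.089, -0.219, 0.417]
contact_force: [0.4, 0.7, 0.9]
opening: -0.0001
grip_force: 0.0
shift [-0.0149  0.0026  0.0248] turn [-0.002  -0.0182  0.0006] goal [0.478 0.184 0.029]
t 2.95 case-frame tip [-0.1002  0.0026  0.0568] F [0.42 0.65 0.87] q [ 0.28 -0.16  2.15 -0.13  0.92  2.06] op -0.0
```

```bash
python3 -m jog '[[[-0.013,0.002,0.010],[0,-0.015,0]],[[-0.013,0.002,0.010],[0,-0.015,0]],[[-0.0145,0.002,0.016],[0,-0.015,0]],[[-0.0155,0.002,0.020],[0,-0.015,0]],[[-0.0155,0.002,0.020],[0,-0.015,0]]]'; python3 -c "
from h import *
goal(C,-.108,0,.027,0.25);now(C)"
```

```text
t: 3.45
tool_pos: [0.4744, 0.1848, 0.0301]
tool_rot: [3.093, -0.219, 0.387]
contact_force: [-3.0, 0.9, 2.0]
opening: 0.0005
grip_force: 1.3
shift [ 0.003  -0.      0.0039] turn [-0.0005  0.0012  0.001 ] goal [0.478 0.184 0.027]
t 3.45 case-frame tip [-0.1118 -0.      0.0301] F [-3.01  0.93  1.96] q [ 0.28 -0.14  2.17 -0.13  0.88  2.06] op 0.001
```

```bash
python3 -m jog '[[[-0.0005,0,0.0024],[0,0,0]],[[-0.001,0,0.0048],[0,0,0]],[[-0.001,0,0.0048],[0,0,0]]]'; python3 -c "
from h import *
now(C)
d=optics.get_image('side');im=d['image']
cv2.imwrite('pics/s3.png',cv2.resize(im[160:320,180:340],(600,600)))"
```

```text
t: 3.75
tool_pos: [0.4747, 0.1848, 0.0254]
tool_rot: [3.092, -0.219, 0.387]
contact_force: [-3.4, 1.7, 3.5]
opening: 0.0001
grip_force: 1.7
t 3.75 case-frame tip [-0.1115  0.      0.0254] F [-3.39  1.73  3.48] q [ 0.28 -0.13  2.17 -0.13  0.87  2.07] op 0.0
```

View pics/s3.png

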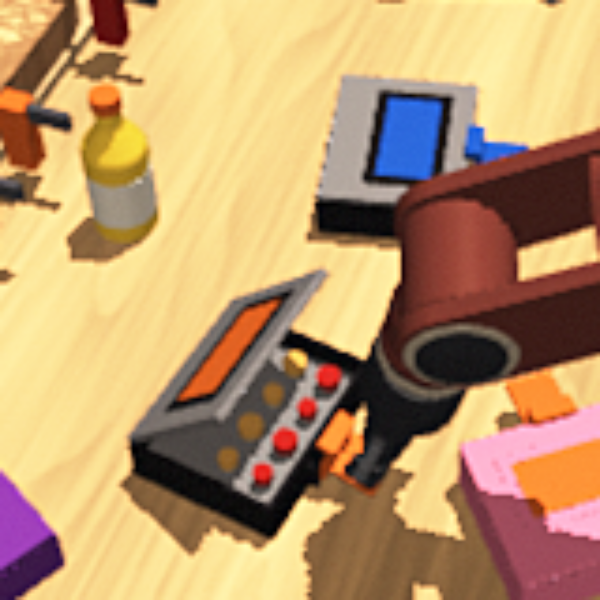

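The lid has sprung up (its edge is at about (320,275) in the crop). Next I'll rise clear of the tab.

```bash
python3 -m jog '[[[0.005,0,-0.020],[0,0,0]],[[0.016,0,-0.065],[0,0,0]],[[0.027,0,-0.107],[0,0,0]],[[0.027,0,-0.107],[0,0,0]],[[0.027,0,-0.107],[0,0,0]]]'; python3 -m jog '[[[0,0,0],[0,0,0]],[[0,0,0],[0,0,0]]]'; python3 -c "
from h import *
now(C);goal(C,-.06,0,.125,.25);goal(C,.10,0,.13,.25)
d=optics.get_image('side');im=d['image']
print(proj(d,[C+(0,)-.012*EX+v*EY+.153*EZ for v in(-.08,.08)])-[180,130])
cv2.imwrite('pics/s4.png',cv2.resize(im[130:310,180:360],(600,600)))"
```

```text
t: 4.3
tool_pos: [0.476, 0.1849, 0.138]
tool_rot: [3.092, -0.219, 0.395]
contact_force: [-0.1, 0.3, -0.8]
opening: -0.0
grip_force: 0.0
t: 4.5
tool_pos: [0.4735, 0.1843, 0.1338]
tool_rot: [3.092, -0.218, 0.383]
contact_force: [-0.3, -0.6, 0.1]
opening: -0.0
grip_force: 0.0
t 4.5 case-frame tip [-0.1127 -0.0007  0.1338] F [-0.31 -0.62  0.06] q [ 0.28 -0.3   2.11 -0.11  1.1   2.03] op -0.0
shift [ 0.0489 -0.0006  0.0214] turn [0.0011 0.0035 0.0014] goal [0.526 0.178 0.125]
shift [ 0.2053 -0.0005  0.0556] turn [0.0011 0.0035 0.0014] goal [0.684 0.155 0.13 ]
[[ 81.12839751  96.62432351]
 [ 51.55471696 136.36800327]]
```

View pics/s4.png

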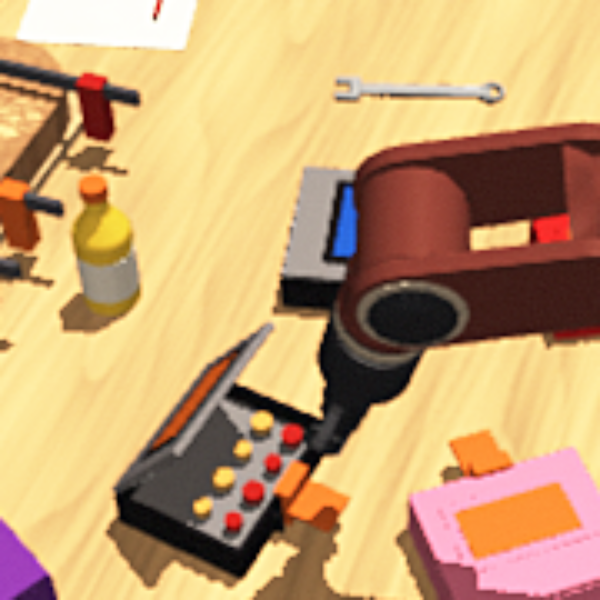

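The lid sits at about 0.95 rad: its edge corners at (270,325) and (175,455) in the crop match the prediction. Next I'll push its inner face slowly.

```bash
python3 -m jog '[[[0.03,0,0.01],[0,0,0]],[[0.045,0,0.0145],[0,0,0]],[[0.0605,0,0.019],[0,0,0]],[[0.0605,0,0.019],[0,0,0]],[[0.0605,0,0.019],[0,0,0]]]'; python3 -m jog '[[[0.005,0,0.0013],[0,0,0]],[[0.010,0,0.0026],[0,0,0]],[[0.015,0,0.0038],[0,0,0]],[[0.020,0,0.0051],[0,0,0]],[[0.025,0,0.0064],[0,0,0]]]';  python3 -c "
from h import *
now(C)"; python3 -m jog '[[[0.005,0,0.0013],[0,0,0]],[[0.010,0,0.0026],[0,0,0]],[[0.015,0,0.0038],[0,0,0]],[[0.020,0,0.0051],[0,0,0]],[[0.025,0,0.0064],[0,0,0]]]';  python3 -c "
from h import *
now(C)"
```

```text
t: 5.05
tool_pos: [0.5366, 0.1757, 0.1313]
tool_rot: [3.092, -0.219, 0.384]
contact_force: [0.3, -0.3, -0.1]
opening: -0.0
grip_force: 0.0
t: 5.55
tool_pos: [0.5634, 0.1722, 0.1328]
tool_rot: [3.092, -0.219, 0.389]
contact_force: [-1.0, -0.2, -0.4]
opening: 0.0001
grip_force: 0.4
t 5.55 case-frame tip [-2.200e-02  1.000e-04  1.328e-01] F [-1.   -0.21 -0.38] q [ 0.21 -0.09  1.94 -0.1   1.06  1.96] op 0.0
t: 6.05
tool_pos: [0.5889, 0.1685, 0.1326]
tool_rot: [3.092, -0.219, 0.388]
contact_force: [-0.4, 0.4, -0.3]
opening: -0.0002
grip_force: 0.2
t 6.05 case-frame tip [0.0039 0.     0.1326] F [-0.37  0.45 -0.32] q [ 0.19 -0.03  1.89 -0.09  1.06  1.94] op -0.0
```

```bash
python3 -m jog '[[[0.005,0,0.0013],[0,0,0]],[[0.010,0,0.0026],[0,0,0]],[[0.015,0,0.0038],[0,0,0]],[[0.020,0,0.0051],[0,0,0]],[[0.025,0,0.0064],[0,0,0]]]';  python3 -c "
from h import *
now(C)
d=optics.get_image('side');im=d['image']
cv2.imwrite('pics/s5.png',cv2.resize(im[130:310,180:360],(600,600)))"
```

```text
t: 6.55
tool_pos: [0.6146, 0.1649, 0.1332]
tool_rot: [3.092, -0.219, 0.389]
contact_force: [-0.8, -0.1, 1.9]
opening: 0.0
grip_force: 0.4
t 6.55 case-frame tip [0.0298 0.0002 0.1332] F [-0.81 -0.1   1.9 ] q [ 0.18  0.02  1.83 -0.09  1.05  1.93] op 0.0
```

View pics/s5.png

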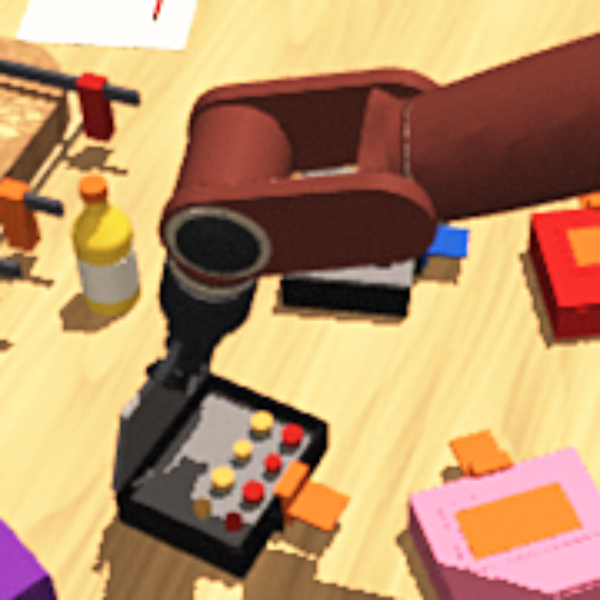

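The lid is following the fingertip and is near upright, and nothing else is touched. Continuing.

```bash
python3 -m jog '[[[0.005,0,0.0013],[0,0,0]],[[0.010,0,0.0026],[0,0,0]],[[0.015,0,0.0038],[0,0,0]],[[0.019,0,0.0049],[0,0,0]],[[0.023,0,0.0059],[0,0,0]]]';  python3 -c "
from h import *
now(C)";  python3 -m jog '[[[0.003,0,0.0008],[0,0,0]],[[0.006,0,0.0015],[0,0,0]],[[0.009,0,0.0023],[0,0,0]],[[0.012,0,0.0031],[0,0,0]],[[0.012,0,0.0031],[0,0,0]]]';  python3 -c "
from h import *
now(C)
d=optics.get_image('side');im=d['image']
for a in (1.57,1.85): print(proj(d,[C+(0,)+(.065-.132*np.cos(a))*EX+v*EY+(.046+.132*np.sin(a))*EZ for v in(-.08,.08)])*10/3-np.array([180,130])*10/3)
cv2.imwrite('pics/s6.png',cv2.resize(im[130:310,180:360],(600,600)))"
```

```text
t: 7.1
tool_pos: [0.6379, 0.1615, 0.1325]
tool_rot: [3.092, -0.219, 0.388]
contact_force: [-0.1, 0.3, -0.8]
opening: 0.0002
grip_force: 0.1
t 7.1 case-frame tip [5.330e-02 1.000e-04 1.325e-01] F [-0.06  0.33 -0.81] q [ 0.17  0.07  1.78 -0.09  1.05  1.91] op 0.0
t: 7.6
tool_pos: [0.6502, 0.1598, 0.1326]
tool_rot: [3.092, -0.219, 0.389]
contact_force: [-0.2, 0.4, 0.5]
opening: 0.0003
grip_force: 0.0
t 7.6 case-frame tip [6.570e-02 1.000e-04 1.326e-01] F [-0.21  0.42  0.53] q [ 0.16  0.1   1.75 -0.08  1.06  1.91] op 0.0
[[193.31923422 272.70228437]
 [ 89.17024956 400.48011472]]
[[158.94002065 262.66031247]
 [ 53.45489418 387.97264012]]
```

View pics/s6.png

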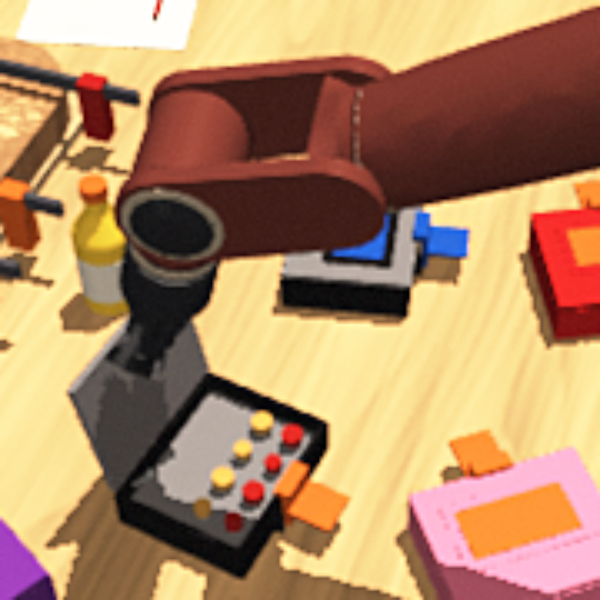

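The lid's left corner at (70,392) lies between the predictions for 1.57 (89,400) and 1.85 (53,388), so it is past upright. I'll follow it gently to the stop and then back off.

```bash
python3 -m jog '[[[0.003,0,0.0008],[0,0,0]],[[0.006,0,0.0015],[0,0,0]],[[0.008,0,0.002],[0,0,0]],[[0.010,0,0.0026],[0,0,0]],[[0.010,0,0.0026],[0,0,0]]]'; python3 -c "
from h import *
now(C)"; python3 -m jog '[[[-0.005,0,-0.0013],[0,0,0]],[[-0.02,0,-0.005],[0,0,0]],[[-0.05,0,-0.013],[0,0,0]],[[-0.09,0,-0.023],[0,0,0]],[[-0.12,0,-0.035],[0,0,0]]]'; python3 -m jog '[[[-0.02,0,-0.04],[0,0,0]],[[-0.04,0,-0.08],[0,0,0]],[[-0.06,0,-0.12],[0,0,0]],[[-0.06,0,-0.12],[0,0,0]],[[-0.06,0,-0.12],[0,0,0]]]'; python3 -c "
from h import *
now(C)
d=optics.get_image('side');im=d['image'];cv2.imwrite('pics/s7.png',cv2.resize(im[130:310,180:360],(600,600)))"
```

```text
t: 8.15
tool_pos: [0.6603, 0.1583, 0.1325]
tool_rot: [3.092, -0.219, 0.389]
contact_force: [-0.0, 0.8, 0.6]
opening: -0.0001
grip_force: 0.0
t 8.15 case-frame tip [7.600e-02 1.000e-04 1.325e-01] F [-0.01  0.77  0.6 ] q [ 0.16  0.12  1.73 -0.08  1.06  1.9 ] op -0.0
t: 8.65
tool_pos: [0.5336, 0.176, 0.1354]
tool_rot: [3.092, -0.219, 0.384]
contact_force: [-1.1, -0.4, 0.3]
opening: 0.0003
grip_force: 0.0
t: 9.15
tool_pos: [0.4493, 0.1887, 0.2396]
tool_rot: [3.093, -0.218, 0.393]
contact_force: [-0.1, -0.4, -1.1]
opening: 0.0004
grip_force: 0.0
t 9.15 case-frame tip [-0.1373  0.0003  0.2396] F [-0.07 -0.4  -1.06] q [ 0.31 -0.45  2.05 -0.11  1.32  2.03] op 0.0
```

View pics/s7.png

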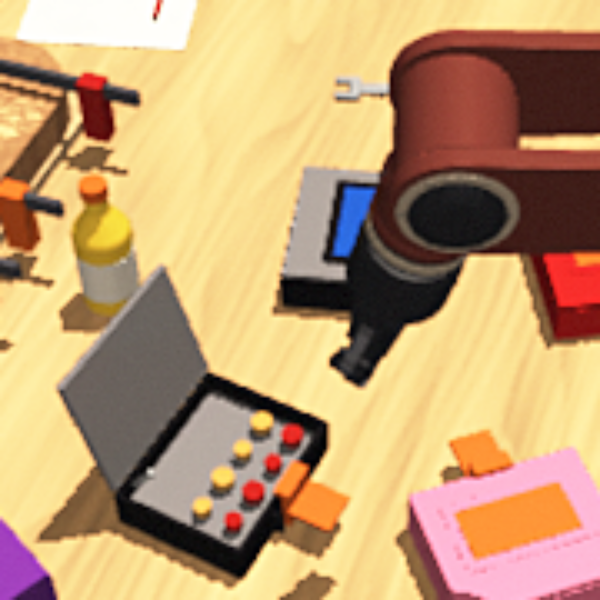

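The lid's corners at (163,268) and (60,388) match the fully open prediction. The case hasn't moved and the arm is clear. I'll let it settle, then hand in.

```bash
python3 -m jog '[[[0,0,0],[0,0,0]],[[0,0,0],[0,0,0]],[[0,0,0],[0,0,0]],[[0,0,0],[0,0,0]],[[0,0,0],[0,0,0]]]' | head -1; python3 -c "
from h import *
print(job.finish_job())"
```

```text
t: 9.7
the job is handed in; nothing more can be done
None
```

The orange case is open: I pressed its tab, the lid sprang up, and I pushed it back until it rested on its stop. I then backed the arm clear and handed the job in at about 9.7 s; no verdict came back.

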